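# Put the wardrobe-shelf things on their outline pads

### The arm

A 6-joint arm with a two-finger parallel gripper is mounted at the origin on the work surface. World frame = base frame: x ahead of the robot, y to its left, z up, the work surface at z = 0. Lengths are in mm, angles in rad, forces in N, time in s.
With the tool pointing down it reaches from about 250 to 775 mm from the base axis. Payload 4 kg.
Tool frame: the origin (TCP) lies on the centre line of the jaws, within the pads' length; the fingertips stand 14 mm ahead of it and the grasp point (between the pads) lies 5 mm behind it (finger_overhang is the distance from the TCP to the fingertips, in mm); z points along the fingers, y is the line along which they close (so a half turn about z gives the same grasp; the last joint's range is limited). The gripper opens to 94 mm and grips with 3 to 60 N. Pads are 16 mm wide; open, the fingers measure 119 mm over their backs; the gripper's body (75 mm by 177 mm) begins 78 mm behind the grasp point.
Start: joints at [-1.275, 0.087, 1.371, -0, 1.684, -0.103], TCP at [213.571, -506.859, 219.506] pointing down, gripper open.
Joint ranges: [-3.1, 3.1], [-0.76, 2.03], [0.27, 2.55], [-1.08, 4.22], [0.17, 2.65], [-2.57, 2.57]. Speed limits (rad/s): [2.79, 2.79, 3.14, 3.14, 3.14, 3.14].

### API

Orientations are given as a 3x3 rotation matrix whose columns are the frame's x, y, z axes.
In Python, from bench import read_state, read_camera, get_calibration, finish_job, finger_overhang gives the robot as it stands. The module is installed in compiled form; this text tells all that it offers.
- The arm moves only by the tool servo_tool, never from a script. Its argument "series" is one flat list of numbers, 7 for each row, row after row: the turn, a rotation vector about the tool's x, y, z in rad, then the shift along the tool's x, y, z in m, then the gripper command: -1 is fully open, 1 is shut, values between are in proportion. In form: [ax, ay, az, tx, ty, tz, jaw, ax, ay, az, tx, ty, tz, jaw, ...]. A call has exactly 10 rows; each row is the pose to reach, as a shift and turn from the pose commanded when the call began, along the tool's axes at that moment; what a row does not reach only later rows make up. A row lasts 1/10 s, in which the tool goes at most 50 mm and 8.59 degrees, less where a joint would pass 70% of its speed; a pose out of reach is approached as far as the arm can. A call with a gripper value outside its range is refused whole. The fingers move at their own pace and stop on an object; the grip force is fixed at half the most. Time passes only in rows, so rows that repeat a pose let the fingers close, or fill a call up. It gives the time, the measured TCP pose, the force, the opening and the grip force at its end, in the units of the state.
- read_state(): the state, without advancing time (a new reading comes with each control period).
- read_camera(name): name is "side" or "top"; returns (picture, depth): 400x640x3 uint8, red, green, blue; 400x640 float32, mm along the optical axis (not along the pixel's ray), 0 where there is no reading.
- get_calibration(name): a dict with "mtx" (3x3 intrinsics, pixels), "extrinsics" (4x4, takes a point from camera to world coordinates). Camera axes: x right, y up, looking along -z (the intrinsics and any distortion apply to the point x, -y, -z); pixel columns grow to the right and rows downward; lengths in mm; the calibration is good to about 2 mm. A picture is of the moment at which its call begins. get_calibration takes no time and is no camera call.
- finish_job(): hands the job in; it is judged then, once.
The state is a dict: "clock": time; "joint_positions": joint angles; "dq": joint speeds; "tau": joint torques, N m; "position": TCP position; "eef_rot": TCP orientation; "force": force on the tool from outside, world axes, zero at the start; "wrist_torque": the same for the moment, N m; "grip_width": finger opening in mm; "grasp_force": force on a finger pad.
Only numpy, scipy, OpenCV 4.12 (cv2) and the standard library are available. Lean on these libraries where they do the work, as an engineer would, in place of code of your own. Each camera call takes 0.05 s, during which the arm holds its last target. There are 200 camera calls.

### The job

Tidy the wardrobe shelf: lay the torch, the clothes brush and the bottle opener each on the pad that shows its outline, lined up with it and head end on head end, and stand the glass vase upright on the green disc of its pad. Never tip the vase, let it drop or slam it down on its pad, and leave the red candle and the thread spool standing where they are. Let go of everything at the end.

Things in the scene. Friction and masses are not known exactly. Their poses are not given: they have to be found in the camera images.
- torch: Yellow torch lying flat, 140 mm long, 44 high: square yellow head 44 mm wide at +x, round yellow barrel 34 mm in diameter (axis 22 mm up, bare from x = -66 to +10), square black tail cap 40 mm wide. Origin: on its underside plane near the balance point, 20 mm headwards of mid-length (reaches +50 and -90 mm in x). x axis towards the head, z up. 0.16 kg.
- brush: Wooden clothes brush, bristles down, 150 mm long, 34 high: wooden head 84 x 46 mm (16 to 34 mm up, x = -29 to +55; stiff black bristle block 36 mm wide below) and a wooden handle 22 mm wide at -x. Origin: underside of the bristles, 20 mm headwards of mid-length (reaches +55 and -95 mm in x). x axis towards the head, z up. 0.11 kg.
- opener: Steel bottle opener lying flat, 120 mm long, 12 thick: open square loop (its head) 36 x 38 mm at +x, straight bar handle 15 mm wide (plain from x = -80 to +4 mm). Origin: underside, on the bar's axis, 20 mm loopwards of mid-length (reaches +40 and -80 mm in x). x axis towards the loop, z up. 0.10 kg.
- vase: Small open green glass vase standing upright, 90 mm tall, straight side 52 mm in diameter from 8 to 72 mm up, flaring to 58 mm at the rim. Origin: centre of its underside, z up along its axis. About 0.17 kg.
- torch_pad: Fixed dark grey rubber pad, 170 x 80 mm, 3 mm thick, lying flat on the shelf, printed with a yellow torch outline with a black tail end. Origin: centre of the pad's underside; x axis along the outline towards its head end (outline's middle at the pad's centre), z up. A torch laid exactly on it has its origin 20 mm from the pad's along +x and 3 mm up.
- brush_pad: Fixed dark grey rubber pad, 178 x 80 mm, 3 mm thick, lying flat on the shelf, printed with a brown wood-coloured brush outline (wide head, narrow handle). Origin: centre of the pad's underside; x axis along the outline towards its head end (outline's middle at the pad's centre), z up. A brush laid exactly on it has its origin 20 mm from the pad's along +x and 3 mm up.
- opener_pad: Fixed dark grey rubber pad, 150 x 80 mm, 3 mm thick, lying flat on the shelf, printed with a white bottle opener outline (open loop and bar). Origin: centre of the pad's underside; x axis along the outline towards its head end (outline's middle at the pad's centre), z up. An opener laid exactly on it has its origin 20 mm from the pad's along +x and 3 mm up.
- vase_pad: Fixed dark grey rubber pad, 90 x 90 mm, 3 mm thick, lying flat on the shelf, printed with a green disc 54 mm across. Origin: centre of the pad's underside; z up. The vase stands centred on the disc, 3 mm up.
- candle: Bystander: short red candle standing loose, 38 mm in diameter, 51 mm tall with its wick. Origin: centre of its underside.
- spool: Bystander: wooden thread spool with blue thread standing loose, 40 mm in diameter, 42 mm tall. Origin: centre of its underside.

How it is judged (in metres and radians):
At the end, for the whole second after the job is handed in: Torch, brush and opener lie flat on their own pads, within 12 mm of the outline along and across, within 0.2 rad, head on head; the vase stands upright within 12 mm of its disc's centre; all at rest and released; candle and spool within 30 mm of their starts (x of torch in the frame of torch_pad between 0.008 and 0.032 m and y of torch in the frame of torch_pad between -0.012 and 0.012 m and angle between the x axis of torch and the x axis of torch_pad, either way round below 0.2 rad and x of torch_pad in the frame of torch below 0 m and z of torch in the frame of torch_pad between 0 and 0.008 m and angle between each of torch, brush, opener, vase's own z axis and vertical below 0.12 rad and linear speed of each of torch, brush, opener, vase below 0.02 m/s and contact force between each of torch, brush, opener, vase and the fingers below 0.05 N and x of brush in the frame of brush_pad between 0.008 and 0.032 m and y of brush in the frame of brush_pad between -0.012 and 0.012 m and angle between the x axis of brush and the x axis of brush_pad, either way round below 0.2 rad and x of brush_pad in the frame of brush below 0 m and z of brush in the frame of brush_pad between 0 and 0.008 m and x of opener in the frame of opener_pad between 0.008 and 0.032 m and y of opener in the frame of opener_pad between -0.012 and 0.012 m and angle between the x axis of opener and the x axis of opener_pad, either way round below 0.2 rad and x of opener_pad in the frame of opener below 0 m and z of opener in the frame of opener_pad between 0 and 0.008 m and horizontal distance between vase and vase_pad below 0.012 m and z of vase in the frame of vase_pad between 0 and 0.008 m and distance of each of candle, spool from where it was at the start of the episode below 0.03 m); the robot touches nothing.
It fails at once if the glass vase is dropped (falls freely by about 2 cm or more) (linear speed of vase above 0.6 m/s and contact force between vase and the fingers below 0.1 N).
It fails at once if the glass vase is tipped (angle between vase's own z axis and vertical above 0.6 rad).
It fails at once if the glass vase is slammed on its pad (contact force between vase and vase_pad above 60 N).
It fails at once if the candle is shifted or knocked over (distance of candle from where it was at the start of the episode above 0.03 m or angle between candle's own z axis and vertical above 0.5 rad).
It fails at once if the spool is shifted or knocked over (distance of spool from where it was at the start of the episode above 0.03 m or angle between spool's own z axis and vertical above 0.5 rad).
It also fails if it takes over 118 s, if anything falls off the work surface, if the arm or the gripper's body presses on something with over 40 N, if the wrist force passes 120 N, or if a joint passes its speed limit or range.

## Working session

There is one attempt and no reset: what is moved stays moved. The work goes in short steps, Python scripts to look and compute and a tool call to move; the robot and the scene stay as the last step left them, time stands still between calls to the robot, and variables do not carry over. Pictures are saved under pics/ and viewed, at most 14 in all, crops included, and the job is handed in when it is done.

Besides the shell and the picture viewer there is one more tool, called after ">>>" as a command line: name --argument value ..., lists and objects as JSON in quotes. servo_tool: Moves the arm, as the interface text tells. Its arguments: {"type":"object","properties":{"series":{"type":"array","items":{"type":"number"}}},"required":["series"]}

```bash
mkdir -p pics
cat > h.py <<'E'
import numpy as np, cv2
from bench import *
def shot(n,name):
    p,d=read_camera(n); cv2.imwrite(f'pics/{name}.png',p[:,:,::-1]); np.savez(f'pics/{name}.npz',p=p,d=d); return p,d
def ray(n,uv):
    c=get_calibration(n);K=np.array(c['mtx']);T=np.array(c['extrinsics'])
    x=np.linalg.inv(K)@np.array([uv[0],uv[1],1.]); r=T[:3,:3]@np.array([x[0],-x[1],-x[2]]); return T[:3,3],r
def onplane(n,uv,z):
    o,r=ray(n,uv); return o+r*(z-o[2])/r[2]
E
python3 - <<'E'
from h import *
for n in('top','side'):
    p,d=shot(n,n+'0'); c=get_calibration(n); print(c)
s=read_state(); print({k:np.round(v,3) for k,v in s.items()}, finger_overhang)
E
```

```text
{'mtx': array([[382.34483584,   0.        , 314.53066485],
       [  0.        , 382.34483584, 192.40229067],
       [  0.        ,   0.        ,   1.        ]]), 'extrinsics': array([[-6.91389488e-03,  9.92966307e-01, -1.18195222e-01,
         4.10918211e+02],
       [-9.99880107e-01, -5.22705799e-03,  1.45756609e-02,
        -9.65647578e-01],
       [ 1.38553269e-02,  1.18281826e-01,  9.92883397e-01,
         9.28159890e+02],
       [ 0.00000000e+00,  0.00000000e+00,  0.00000000e+00,
         1.00000000e+00]])}
{'mtx': array([[490.31472047,   0.        , 321.25937508],
       [  0.        , 490.31472047, 192.47847127],
       [  0.        ,   0.        ,   1.        ]]), 'extrinsics': array([[-9.34227824e-01,  2.15968311e-01, -2.83859229e-01,
         1.99649157e+02],
       [-3.56491423e-01, -5.91040696e-01,  7.23591571e-01,
         7.74963868e+02],
       [-1.14995066e-02,  7.77192759e-01,  6.29157514e-01,
         7.13519027e+02],
       [ 0.00000000e+00,  0.00000000e+00,  0.00000000e+00,
         1.00000000e+00]])}
{'clock': np.float64(0.1), 'joint_positions': array([-1.275,  0.088,  1.372, -0.   ,  1.684, -0.103]), 'dq': array([-0.001, -0.001, -0.004,  0.   ,  0.001, -0.001]), 'tau': array([ 2.0000e-03, -3.4125e+01, -3.0330e+01,  7.2000e-02,  3.0000e-02,
       -0.0000e+00]), 'position': array([ 213.4  , -506.41 ,  218.436]), 'eef_rot': array([[ 0.922,  0.388, -0.001],
       [ 0.388, -0.922,  0.002],
       [ 0.   , -0.002, -1.   ]]), 'force': array([-0.148,  0.092,  0.287]), 'wrist_torque': array([-0.041, -0.046, -0.028]), 'grasp_force': np.float64(0.0), 'grip_width': np.float64(94.054)} 14.0
```

View pics/top0.png

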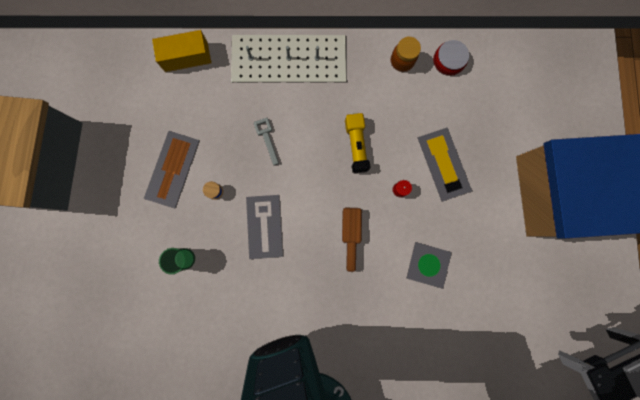

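View pics/side0.png

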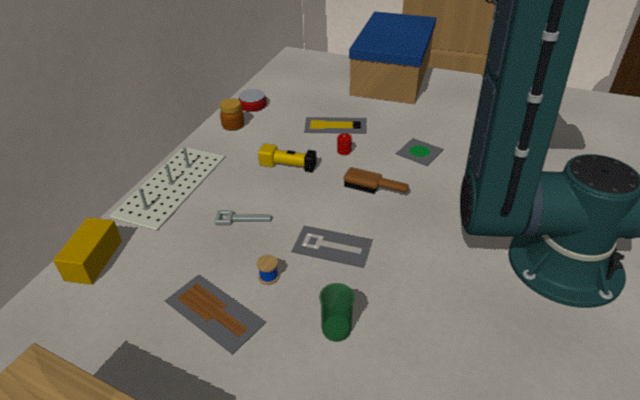

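The top view shows everything clear of the arm: brush pad (172,170), opener (267,140), opener pad (265,227), vase (175,260), torch (357,142), torch pad (445,163), brush (351,240), vase pad (430,265), spool (212,190), candle (402,188). Heads all point up in the picture (+x). I'll measure them now.

```bash
cat > m.py <<'E'
from h import *
rois=dict(brush_pad=(140,128,204,212),opener_pad=(240,190,290,264),torch_pad=(412,122,478,204),vase_pad=(402,238,458,292),
 torch=(338,105,376,178),brush=(336,202,368,276),opener=(250,114,286,170),vase=(152,240,200,280),candle=(390,178,415,200),spool=(198,178,225,202))
def xyz(n,d):
    v,u=np.mgrid[:400,:640]; o,r=ray(n,(0,0)); c=get_calibration(n);K=c['mtx'];T=c['extrinsics']
    X=(u-K[0,2])/K[0,0]*d; Y=-(v-K[1,2])/K[1,1]*d
    return np.stack([X,Y,-d],-1)@T[:3,:3].T+T[:3,3]
def pads(p,names):
    hsv=cv2.cvtColor(p,cv2.COLOR_RGB2HSV)
    for k in names:
        a,b,c,e=rois[k]; m=((hsv[b:e,a:c,2]<115)|(hsv[b:e,a:c,1]>110)).astype(np.uint8)
        cs,_=cv2.findContours(m,cv2.RETR_EXTERNAL,cv2.CHAIN_APPROX_NONE); cn=max(cs,key=cv2.contourArea)
        w=np.array([onplane('top',q+[a,b],3)[:2] for q in cn[:,0,:]],np.float32)
        (x,y),(s1,s2),t=cv2.minAreaRect(w)
        if s2>s1:t+=90;s1,s2=s2,s1
        t=(t+90)%180-90
        M=cv2.moments(cn); cen=onplane('top',(M['m10']/M['m00']+a,M['m01']/M['m00']+b),3)
        print(k,'rect',np.round([x,y,s1,s2,t],1),'cen',np.round(cen,1))
def objs(p,d,names,zt=6):
    P=xyz('top',d)
    for k in names:
        a,b,c,e=rois[k]; Q=P[b:e,a:c].reshape(-1,3); ok=(d[b:e,a:c].ravel()>0)&(Q[:,2]>zt)&(Q[:,2]<130)
        Q=Q[ok]; m=Q[:,:2].mean(0); (x,y),(s1,s2),t=cv2.minAreaRect(Q[:,:2].astype(np.float32))
        if s2>s1:t+=90;s1,s2=s2,s1
        t=(t+90)%180-90
        print(k,len(Q),'mean',np.round(m,1),'zmax',round(np.percentile(Q[:,2],98),1),'rect',np.round([x,y,s1,s2,t],1))
E
python3 - <<'E'
from m import *
f=np.load('pics/top0.npz');p,d=f['p'],f['d']
P=xyz('top',d); print('table z',np.median(P[300:320,200:300,2]),P[300:320,200:300,2].std())
pads(p,['brush_pad','opener_pad','torch_pad','vase_pad'])
hsv=cv2.cvtColor(p,cv2.COLOR_RGB2HSV); a,b,c,e=rois['vase_pad']
m=((hsv[b:e,a:c,1]>120)).astype(np.uint8);M=cv2.moments(m,True);print('disc',onplane('top',(M['m10']/M['m00']+a,M['m01']/M['m00']+b),3),M['m00'])
objs(p,d,['torch','brush','opener','vase','candle','spool'])
# colour-based
for k,z,cond in [('torch',30,lambda h:(h[...,1]>120)|(h[...,2]<60)),('brush',34,lambda h:h[...,1]>110),('opener',12,lambda h:(h[...,2]<0))]:
    a,b,c,e=rois[k]; m=cond(hsv[b:e,a:c]).astype(np.uint8); ys,xs=np.nonzero(m)
    if len(xs):
        w=np.array([onplane('top',(x+a,y+b),z)[:2] for x,y in zip(xs,ys)],np.float32); print(k,len(xs),cv2.minAreaRect(w))
E
```

```text
table z -0.33990694542615074 54.85950221912239
brush_pad rect [580.8 333.3 177.6  83.5 -17.4] cen [579.9 333.7   3. ]
opener_pad rect [439.1 106.6 150.5  82.7   3.6] cen [438.3 106.6   3. ]
torch_pad rect [ 590.3 -336.   171.    82.    18.5] cen [ 589.5 -335.9    3. ]
vase_pad rect [ 345.2 -287.2   92.5   90.3   73.4] cen [ 344.9 -286.8    3. ]
disc [ 345.0981154  -286.64228536    3.        ] 391.0
torch 969 mean [ 638.5 -116.4] zmax 46.1 rect [ 639.4 -118.3  141.3   44.2    6.6]
brush 960 mean [419.5 -99.3] zmax 36.6 rect [408.4 -99.8 148.5  45.1  -1.1]
opener 369 mean [654.1 102.4] zmax 14.5 rect [646.4  99.9 118.9  37.4  19.4]
vase 768 mean [364.1 298.4] zmax 90.9 rect [363.7 295.5  56.2  55.4  89.1]
candle 257 mean [ 525.6 -219.6] zmax 47.8 rect [ 526.5 -222.1   36.2   35.9  -87.9]
spool 265 mean [524.2 225.8] zmax 44.6 rect [525.8 227.3  38.   37.9 -85.4]
torch 973 ((638.0562133789062, -117.68527221679688), (146.5333709716797, 47.711151123046875), 6.126909255981445)
brush 909 ((408.56427001953125, -99.25212860107422), (44.3518180847168, 143.44287109375), 88.77867126464844)
```

```bash
cat > g.py <<'E'
import sys,numpy as np
from scipy.spatial.transform import Rotation as Ro
from bench import read_state
s=read_state();p=np.array(s['position']);R=np.array(s['eef_rot'])
print(np.round(p,1),'yaw',round(np.degrees(np.arctan2(R[1,0],R[0,0])),1),'w',round(s['grip_width'],1),'gf',round(s['grasp_force'],1),round(s['clock'],2))
for a in sys.argv[1:]:
    x,y,z,t=map(float,a.split(','));t=np.radians(t);c,q=np.cos(t),np.sin(t)
    D=np.array([[c,q,0],[q,-c,0],[0,0,-1]])
    print(a,np.round(Ro.from_matrix(R.T@D).as_rotvec(),3),np.round(R.T@(np.array([x,y,z])-p)/1000,4))
E
python3 g.py 430,-100,90,-1 430,-100,20,-1
```

```text
[ 213.4 -506.4  218.4] yaw 22.8 w 94.1 gf 0.0 0.1
430,-100,90,-1 [-0.002  0.     0.416] [ 0.3574 -0.2902  0.1291]
430,-100,20,-1 [-0.002  0.     0.416] [ 0.3574 -0.29    0.1991]
```

>>> servo_tool --series '[0,0,0.416,0.357,-0.29,0.129,-1,0,0,0.416,0.357,-0.29,0.129,-1,0,0,0.416,0.357,-0.29,0.129,-1,0,0,0.416,0.357,-0.29,0.129,-1,0,0,0.416,0.357,-0.29,0.129,-1,0,0,0.416,0.357,-0.29,0.129,-1,0,0,0.416,0.357,-0.29,0.129,-1,0,0,0.416,0.357,-0.29,0.129,-1,0,0,0.416,0.357,-0.29,0.129,-1,0,0,0.416,0.357,-0.29,0.129,-1]'

```text
clock: 1.1
position: [429.9, -97.7, 88.9]
eef_rot: [[1.0, -0.014, -0.002], [-0.014, -1.0, 0.002], [-0.002, -0.002, -1.0]]
force: [-0.4, -1.3, 0.4]
grip_width: 94.4
grasp_force: 0.0
```

```bash
python3 g.py 430,-100,90,-1 430,-100,20,-1; python3 -c "
from h import *
shot('side','s1')"
```

```text
[429.9 -97.7  88.9] yaw -0.8 w 94.4 gf 0.0 1.1
430,-100,90,-1 [-0.002  0.002  0.003] [ 0.0002  0.0023 -0.0011]
430,-100,20,-1 [-0.002  0.002  0.003] [0.0003 0.0024 0.0689]
```

View pics/s1.png

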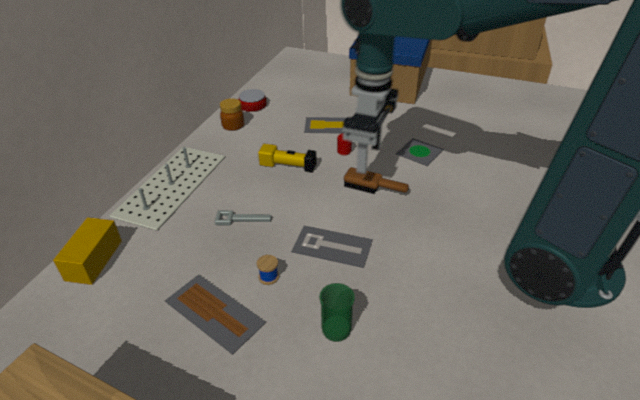

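The picture shows the gripper directly over the brush head (about 365,180). Descend and grip.

>>> servo_tool --series '[0,0,0,0,0,0.045,-1,0,0,0,0,0,0.069,-1,0,0,0,0,0,0.069,-1,0,0,0,0,0,0.069,1,0,0,0,0,0,0.069,1,0,0,0,0,0,0.069,1,0,0,0,0,0,0.069,1,0,0,0,0,0,0.069,1,0,0,0,0,0,0.069,1,0,0,0,0,0,0.069,1]'

```text
clock: 2.15
position: [430.1, -100.9, 21.8]
eef_rot: [[1.0, -0.017, 0.0], [-0.017, -1.0, 0.0], [0.0, -0.0, -1.0]]
force: [-0.8, 0.8, 1.4]
grip_width: 46.0
grasp_force: 29.9
```

```bash
python3 g.py 430,-100,100,-1 602,327,110,-17.4
```

```text
[ 430.1 -100.9   21.8] yaw -1.0 w 46.0 gf 29.9 2.15
430,-100,100,-1 [-0. -0.  0.] [-0.     -0.0009 -0.0782]
602,327,110,-17.4 [-0.    -0.     0.286] [ 0.1646 -0.4308 -0.0882]
```

>>> servo_tool --series '[0,0,0,0,0,-0.045,1,0,0,0,0,0,-0.088,1,0,0,0.286,0.165,-0.431,-0.088,1,0,0,0.286,0.165,-0.431,-0.088,1,0,0,0.286,0.165,-0.431,-0.088,1,0,0,0.286,0.165,-0.431,-0.088,1,0,0,0.286,0.165,-0.431,-0.088,1,0,0,0.286,0.165,-0.431,-0.088,1,0,0,0.286,0.165,-0.431,-0.088,1,0,0,0.286,0.165,-0.431,-0.088,1]'

```text
clock: 3.15
position: [573.7, 257.3, 108.6]
eef_rot: [[0.955, -0.298, -0.001], [-0.298, -0.955, -0.001], [-0.001, 0.001, -1.0]]
force: [0.5, -0.2, -1.0]
grip_width: 45.5
grasp_force: 29.9
```

```bash
python3 g.py 602,327,50,-17.4
```

```text
[573.7 257.3 108.6] yaw -17.3 w 45.5 gf 29.9 3.15
602,327,50,-17.4 [0.001 0.001 0.001] [ 0.0063 -0.075   0.0585]
```

>>> servo_tool --series '[0,0,0,0.003,-0.068,0.02,1,0,0,0,0.003,-0.068,0.05,1,0,0,0,0.003,-0.068,0.058,1,0,0,0,0.003,-0.068,0.058,1,0,0,0,0.003,-0.068,0.058,1,0,0,0,0.003,-0.068,0.058,1,0,0,0,0.003,-0.068,0.058,1,0,0,0,0.003,-0.068,0.058,1,0,0,0,0.003,-0.068,0.058,1,0,0,0,0.003,-0.068,0.058,1]'

```text
clock: 4.15
position: [596.9, 319.2, 51.9]
eef_rot: [[0.954, -0.299, 0.001], [-0.299, -0.954, 0.0], [0.0, -0.0, -1.0]]
force: [-0.1, -0.3, -1.5]
grip_width: 45.7
grasp_force: 29.9
```

```bash
python3 g.py 602,327,26,-17.4
python3 - <<'E'
from m import *
rois['brush']=(140,128,204,212)
p,d=shot('top','t2'); objs(p,d,['brush'],20); cv2.imwrite('pics/t2c.png',cv2.resize(p[110:310,100:300,::-1],(600,600)))
E
```

```text
[596.9 319.2  51.9] yaw -17.4 w 45.7 gf 29.9 4.15
602,327,26,-17.4 [-0. -0.  0.] [ 0.0025 -0.0089  0.0259]
brush 191 mean [575.1 321.4] zmax 65.0 rect [574.5 304.9 151.8  78.8  22. ]
```

View pics/t2c.png

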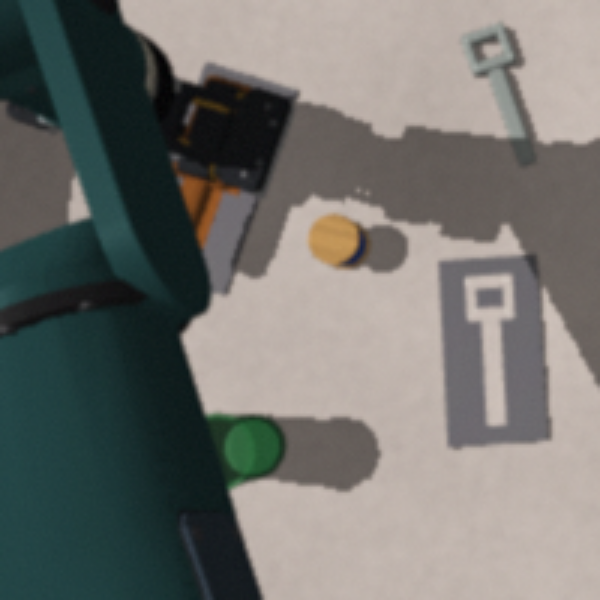

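The crop shows the arm hiding most of the brush pad (crop ~200,200), with the spool (335,240) and vase (250,445) undisturbed. Nothing is measurable here, so I place by the pose.

>>> servo_tool --series '[0,0,0,0.0025,-0.009,0.013,1,0,0,0,0.0025,-0.009,0.02,1,0,0,0,0.0025,-0.009,0.0265,1,0,0,0,0.0025,-0.009,0.0265,1,0,0,0,0.0025,-0.009,0.0265,-1,0,0,0,0.0025,-0.009,0.0265,-1,0,0,0,0.0025,-0.009,0.0265,-1,0,0,0,0.0025,-0.009,0.0265,-1,0,0,0,0.0025,-0.009,-0.02,-1,0,0,0,0.0025,-0.009,-0.06,-1]'

```text
clock: 5.2
position: [601.0, 326.8, 110.9]
eef_rot: [[0.954, -0.299, -0.003], [-0.299, -0.954, -0.002], [-0.003, 0.002, -1.0]]
force: [0.8, 0.4, 0.6]
grip_width: 90.5
grasp_force: 0.0
```

```bash
python3 g.py 660,104,110,18 660,104,70,18
python3 - <<'E'
from m import *
f=np.load('pics/top0.npz');p,d=f['p'],f['d']
P=xyz('top',d);a,b,c,e=rois['opener'];Q=P[b:e,a:c].reshape(-1,3);Q=Q[Q[:,2]>6]
u=np.array([np.cos(.34),np.sin(.34)]); s=(Q[:,:2]-[646.4,99.9])@u; B=Q[(s<15)&(s>-55)][:,:2]
print(cv2.fitLine(B.astype(np.float32),cv2.DIST_L2,0,.01,.01).ravel(),s.min(),s.max())
E
```

```text
[601.  326.8 110.9] yaw -17.4 w 90.5 gf 0.0 5.2
660,104,110,18 [ 0.002  0.003 -0.617] [0.1228 0.195  0.001 ]
660,104,70,18 [ 0.002  0.003 -0.617] [0.1229 0.1949 0.041 ]
[9.4161195e-01 3.3670008e-01 6.2715790e+02 9.2941574e+01] -255.63894690587716 59.446358101902106
```

>>> servo_tool --series '[0,0,-0.15,0.03,0.045,-0.01,-1,0,0,-0.3,0.05,0.09,0,-1,0,0,-0.44,0.08,0.13,0,-1,0,0,-0.58,0.11,0.17,0,-1,0,0,-0.644,0.123,0.195,0.02,-1,0,0,-0.644,0.123,0.195,0.04,-1,0,0,-0.644,0.123,0.195,0.04,-1,0,0,-0.644,0.123,0.195,0.04,-1,0,0,-0.644,0.123,0.195,0.04,-1,0,0,-0.644,0.123,0.195,0.04,-1]'

```text
clock: 6.2
position: [661.8, 105.5, 73.2]
eef_rot: [[0.942, 0.336, 0.003], [0.336, -0.942, 0.0], [0.003, 0.001, -1.0]]
force: [-0.9, 0.1, -0.1]
grip_width: 93.7
grasp_force: 0.0
```

```bash
python3 g.py 660,104.5,16,19.6
python3 - <<'E'
from m import *
rois['brush']=(140,128,204,212)
p,d=shot('top','t3'); objs(p,d,['brush'],12)
P=xyz('top',d);a,b,c,e=rois['brush'];Q=P[b:e,a:c].reshape(-1,3);Q=Q[(Q[:,2]>20)&(Q[:,2]<60)];print(len(Q),cv2.minAreaRect(Q[:,:2].astype(np.float32)))
cv2.imwrite('pics/t3c.png',cv2.resize(p[90:290,120:320,::-1],(600,600)))
E
```

```text
[661.8 105.5  73.2] yaw 19.6 w 93.7 gf 0.0 6.2
660,104.5,16,19.6 [ 0.001 -0.003  0.   ] [-0.0021  0.0003  0.0572]
brush 954 mean [589.4 328. ] zmax 38.7 rect [579.8 332.6 149.3  44.6 -18. ]
947 ((579.8236694335938, 332.6405944824219), (44.56392288208008, 149.2939910888672), 71.99476623535156)
```

View pics/t3c.png

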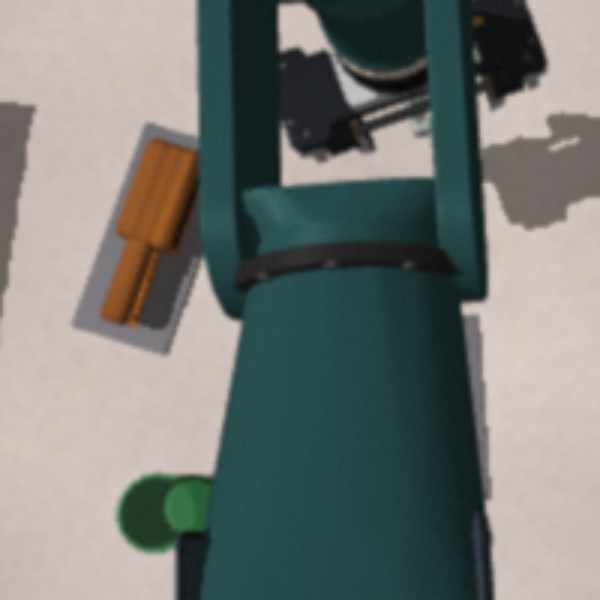

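The brush lies on its pad (crop ~150,235), measured centre (579.8, 332.6) at −18°, within 1 mm of the outline. Now for the opener.

>>> servo_tool --series '[0,0,0,-0.002,0,0.035,-1,0,0,0,-0.002,0,0.05,-1,0,0,0,-0.002,0,0.057,-1,0,0,0,-0.002,0,0.057,-1,0,0,0,-0.002,0,0.057,1,0,0,0,-0.002,0,0.057,1,0,0,0,-0.002,0,0.057,1,0,0,0,-0.002,0,0.057,1,0,0,0,-0.002,0,0.057,1,0,0,0,-0.002,0,0.057,1]'

```text
clock: 7.25
position: [659.1, 103.7, 14.5]
eef_rot: [[0.943, 0.334, -0.0], [0.334, -0.943, -0.0], [-0.0, 0.0, -1.0]]
force: [0.4, 0.3, 1.0]
grip_width: 49.7
grasp_force: 0.0
```

```bash
python3 g.py 453,107.5,70,3.6
```

```text
[659.1 103.7  14.5] yaw 19.5 w 49.7 gf 0.0 7.25
453,107.5,70,3.6 [0.    0.    0.278] [-0.193  -0.0725 -0.0555]
```

>>> servo_tool --series '[0,0,0,0,0,0,1,0,0,0,0,0,0,1,0,0,0,0,0,0,1,0,0,0,0,0,0,1,0,0,0,0,0,0,1,0,0,0,0,0,0,1,0,0,0,0,0,0,1,0,0,0,0,0,-0.01,1,0,0,0,0,0,-0.035,1,0,0,0,0,0,-0.06,1]'

```text
clock: 8.25
position: [658.4, 103.6, 74.6]
eef_rot: [[0.943, 0.334, -0.002], [0.334, -0.943, -0.0], [-0.002, -0.0, -1.0]]
force: [1.0, 0.3, -1.8]
grip_width: 14.6
grasp_force: 30.0
```

```bash
python3 g.py 453,107.5,70,3.6
```

```text
[658.4 103.6  74.6] yaw 19.5 w 14.6 gf 30.0 8.25
453,107.5,70,3.6 [-0.     0.002  0.278] [-0.1923 -0.0724  0.005 ]
```

>>> servo_tool --series '[0,0,0.1,-0.045,-0.015,0.005,1,0,0,0.2,-0.09,-0.035,0.005,1,0,0,0.278,-0.13,-0.05,0.005,1,0,0,0.278,-0.17,-0.065,0.005,1,0,0,0.278,-0.192,-0.0725,0.005,1,0,0,0.278,-0.192,-0.0725,0.025,1,0,0,0.278,-0.192,-0.0725,0.035,1,0,0,0.278,-0.192,-0.0725,0.035,1,0,0,0.278,-0.192,-0.0725,0.035,1,0,0,0.278,-0.192,-0.0725,0.035,1]'

```text
clock: 9.25
position: [455.0, 107.9, 40.2]
eef_rot: [[0.998, 0.063, 0.001], [0.063, -0.998, -0.0], [0.001, 0.0, -1.0]]
force: [0.3, 0.0, -1.4]
grip_width: 14.7
grasp_force: 30.0
```

```bash
python3 g.py 452,107.5,18,3.6
```

```text
[455.  107.9  40.2] yaw 3.6 w 14.7 gf 30.0 9.25
452,107.5,18,3.6 [ 0.    -0.001 -0.   ] [-0.003   0.0002  0.0222]
```

>>> servo_tool --series '[0,0,0,-0.003,0,0.012,1,0,0,0,-0.003,0,0.018,1,0,0,0,-0.003,0,0.0225,1,0,0,0,-0.003,0,0.0225,1,0,0,0,-0.003,0,0.0225,-1,0,0,0,-0.003,0,0.0225,-1,0,0,0,-0.003,0,0.0225,-1,0,0,0,-0.003,0,0.0225,-1,0,0,0,-0.003,0,-0.02,-1,0,0,0,-0.003,0,-0.065,-1]'

```text
clock: 10.25
position: [448.9, 107.6, 103.0]
eef_rot: [[0.998, 0.063, -0.006], [0.063, -0.998, -0.0], [-0.006, -0.0, -1.0]]
force: [1.3, -0.3, 0.3]
grip_width: 59.2
grasp_force: 0.0
```

```bash
python3 g.py 364,296,150,20
```

```text
[448.9 107.6 103. ] yaw 3.6 w 59.2 gf 0.0 10.25
364,296,150,20 [-0.001  0.006 -0.286] [-0.0732 -0.1934 -0.0465]
```

>>> servo_tool --series '[0,0,0,0,0,-0.0465,-1,0,0,-0.1,-0.015,-0.04,-0.0465,-1,0,0,-0.2,-0.03,-0.08,-0.0465,-1,0,0,-0.286,-0.045,-0.12,-0.0465,-1,0,0,-0.286,-0.06,-0.16,-0.0465,-1,0,0,-0.286,-0.0735,-0.194,-0.0465,-1,0,0,-0.286,-0.0735,-0.194,-0.0465,-1,0,0,-0.286,-0.0735,-0.194,-0.0465,-1,0,0,-0.286,-0.0735,-0.194,-0.0465,-1,0,0,-0.286,-0.0735,-0.194,-0.0465,-1]'

```text
clock: 11.25
position: [366.0, 295.7, 150.8]
eef_rot: [[0.94, 0.34, -0.0], [0.34, -0.94, -0.0], [-0.0, 0.0, -1.0]]
force: [0.2, 0.5, -0.3]
grip_width: 93.8
grasp_force: 0.0
```

```bash
python3 g.py 364,296,42,20;  python3 - <<'E'
from m import *
rois['opener']=(240,190,290,264)
p,d=shot('top','t4'); objs(p,d,['opener'],9); shot('side','s4')
E
```

```text
[366.  295.7 150.8] yaw 19.9 w 93.8 gf 0.0 11.25
364,296,42,20 [ 0.     0.    -0.002] [-0.0017 -0.001   0.1088]
opener 410 mean [445.6 106.3] zmax 17.8 rect [437.8 105.  118.9  37.7   4.9]
```

View pics/s4.png

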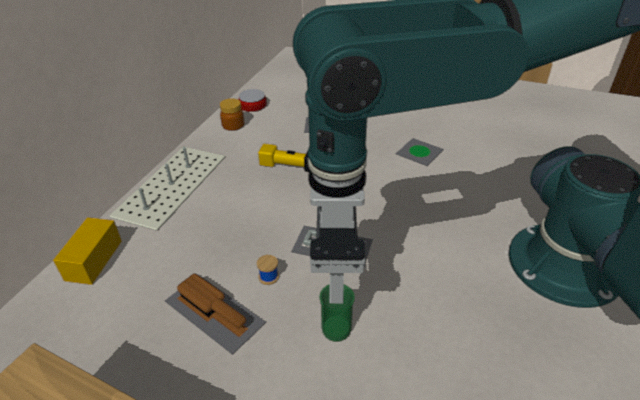

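The opener is within 2 mm on its pad, and the gripper stands centred over the vase (337,310) in the side view. Descend and grip.

>>> servo_tool --series '[0,0,0,-0.002,0,0.025,-1,0,0,0,-0.002,0,0.05,-1,0,0,0,-0.002,0,0.075,-1,0,0,0,-0.002,0,0.095,-1,0,0,0,-0.002,0,0.108,-1,0,0,0,-0.002,0,0.108,-1,0,0,0,-0.002,0,0.108,0,0,0,0,-0.002,0,0.108,0,0,0,0,-0.002,0,0.108,0,0,0,0,-0.002,0,0.108,0]'

```text
clock: 12.35
position: [364.1, 296.4, 43.9]
eef_rot: [[0.94, 0.342, 0.002], [0.342, -0.94, 0.001], [0.002, -0.0, -1.0]]
force: [-0.3, 0.3, -0.6]
grip_width: 65.3
grasp_force: 0.0
```

>>> servo_tool --series '[0,0,0,0,0,0,1,0,0,0,0,0,0,1,0,0,0,0,0,0,1,0,0,0,0,0,0,1,0,0,0,0,0,0,1,0,0,0,0,0,0,1,0,0,0,0,0,-0.01,1,0,0,0,0,0,-0.035,1,0,0,0,0,0,-0.06,1,0,0,0,0,0,-0.08,1]'

```text
clock: 13.35
position: [363.2, 296.0, 123.7]
eef_rot: [[0.94, 0.342, -0.001], [0.342, -0.94, -0.0], [-0.001, -0.0, -1.0]]
force: [0.0, 0.1, -2.6]
grip_width: 55.3
grasp_force: 30.0
```

```bash
python3 g.py 345,-286.7,130,0
```

```text
[363.2 296.  123.7] yaw 20.0 w 55.3 gf 30.0 13.35
345,-286.7,130,0 [-0.     0.001  0.349] [-0.2162  0.5414 -0.0062]
```

Run:
```python
from m import *
p,d=shot('side','s5'); cv2.imwrite('pics/s5c.png',cv2.resize(p[150:350,230:430,::-1],(600,600)))
```

```text
(no output)
```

View pics/s5c.png

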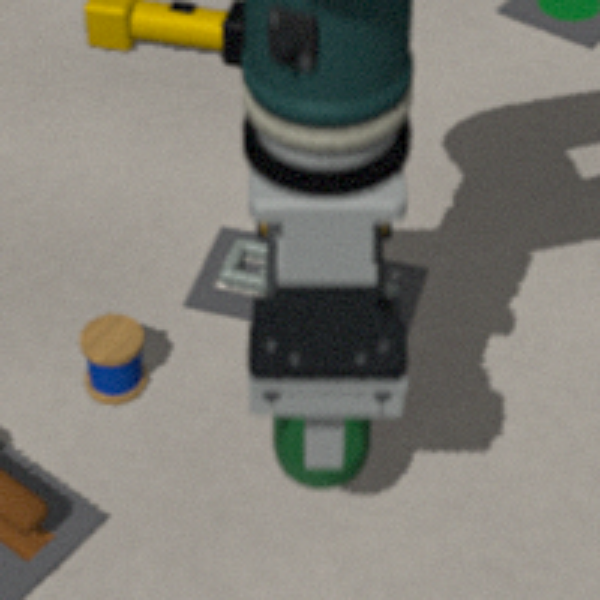

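The vase hangs upright and centred between the fingers (crop ~320,445). Carry it across.

>>> servo_tool --series '[0,0,0.02,-0.0065,0.016,0,1,0,0,0.05,-0.0195,0.049,0,1,0,0,0.085,-0.0346,0.0866,0,1,0,0,0.12,-0.0497,0.1245,0,1,0,0,0.155,-0.065,0.1624,0,1,0,0,0.19,-0.08,0.2,0,1,0,0,0.225,-0.095,0.238,0,1,0,0,0.26,-0.11,0.276,0,1,0,0,0.3,-0.1254,0.314,0,1,0,0,0.349,-0.1405,0.352,0,1]'

```text
clock: 14.4
position: [350.8, -84.0, 122.1]
eef_rot: [[1.0, -0.002, -0.001], [-0.002, -1.0, 0.001], [-0.001, -0.001, -1.0]]
force: [1.1, -0.3, -1.4]
grip_width: 55.2
grasp_force: 30.0
```

```bash
python3 g.py 345,-286.7,125,0
```

```text
[350.8 -84.  122.1] yaw -0.1 w 55.2 gf 30.0 14.4
345,-286.7,125,0 [-0.001  0.001 -0.002] [-0.0054  0.2027 -0.0031]
```

>>> servo_tool --series '[0,0,0,-0.001,0.04,0,1,0,0,0,-0.002,0.08,0,1,0,0,0,-0.003,0.12,0.01,1,0,0,0,-0.004,0.155,0.02,1,0,0,0,-0.0054,0.18,0.03,1,0,0,0,-0.0054,0.193,0.04,1,0,0,0,-0.0054,0.198,0.05,1,0,0,0,-0.0054,0.2,0.05,1,0,0,0,-0.0054,0.2,0.05,1,0,0,0,-0.0054,0.2,0.05,1]'

```text
clock: 15.4
position: [346.9, -282.1, 73.5]
eef_rot: [[1.0, 0.001, 0.001], [0.001, -1.0, -0.0], [0.001, 0.0, -1.0]]
force: [-0.3, -0.0, -1.6]
grip_width: 55.3
grasp_force: 30.0
```

```bash
python3 g.py 345,-286.7,48,0
python3 - <<'E'
from m import *
p,d=shot('side','s6'); cv2.imwrite('pics/s6c.png',cv2.resize(p[70:220,340:490,::-1],(600,600)))
E
```

```text
[ 346.9 -282.1   73.5] yaw 0.1 w 55.3 gf 30.0 15.4
345,-286.7,48,0 [ 0.    -0.001  0.001] [-0.0019  0.0046  0.0255]
```

View pics/s6c.png

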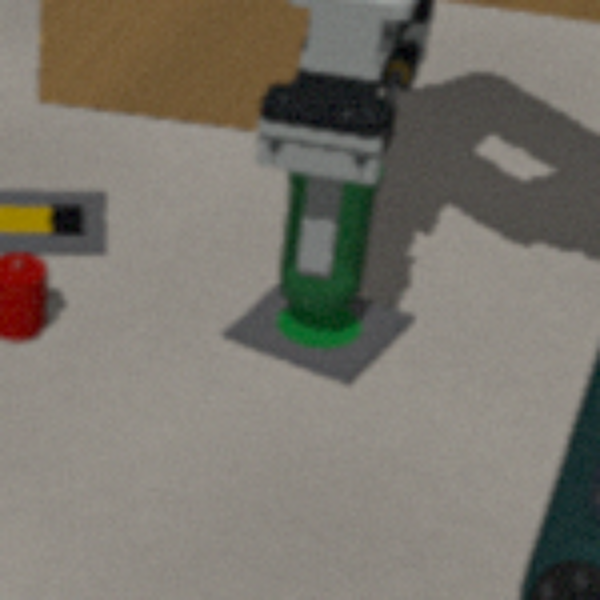

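The vase is upright, just above its green disc (crop ~320,325). Lower it slowly.

>>> servo_tool --series '[0,0,0,-0.002,0.0045,0,1,0,0,0,-0.002,0.0045,0.008,1,0,0,0,-0.002,0.0045,0.015,1,0,0,0,-0.002,0.0045,0.02,1,0,0,0,-0.002,0.0045,0.0225,1,0,0,0,-0.002,0.0045,0.0235,1,0,0,0,-0.002,0.0045,0.0245,1,0,0,0,-0.002,0.0045,0.0255,1,0,0,0,-0.002,0.0045,0.0255,1,0,0,0,-0.002,0.0045,0.0255,1]'

```text
clock: 16.45
position: [344.5, -287.4, 47.7]
eef_rot: [[1.0, -0.0, 0.0], [-0.0, -1.0, -0.0], [0.0, 0.0, -1.0]]
force: [0.6, 0.1, -2.8]
grip_width: 55.1
grasp_force: 30.0
```

```bash
python3 g.py 345,-286.7,47,0; python3 -c "
from bench import read_state;print(read_state()['force'])"
```

```text
[ 344.5 -287.4   47.7] yaw -0.0 w 55.1 gf 30.0 16.45
345,-286.7,47,0 [ 0. -0. -0.] [ 0.0005 -0.0007  0.0007]
[ 0.59081326  0.06330601 -2.80888116]
```

>>> servo_tool --series '[0,0,0,0,0,0.0005,1,0,0,0,0,0,0.001,1,0,0,0,0,0,0.0015,1,0,0,0,0,0,0.002,1,0,0,0,0,0,0.002,1,0,0,0,0,0,0.002,1,0,0,0,0,0,0.002,1,0,0,0,0,0,0.002,1,0,0,0,0,0,0.002,1,0,0,0,0,0,0.002,1]'

```text
clock: 17.45
position: [344.6, -287.5, 46.4]
eef_rot: [[1.0, -0.0, 0.001], [-0.0, -1.0, -0.001], [0.001, 0.001, -1.0]]
force: [-2.1, 1.8, 4.8]
grip_width: 55.1
grasp_force: 30.0
```

Contact confirmed (force now +4.8 N). Release and rise straight up.

>>> servo_tool --series '[0,0,0,0,0,0,0,0,0,0,0,0,0,0,0,0,0,0,0,0,-0.3,0,0,0,0,0,0,-0.6,0,0,0,0,0,0,-1,0,0,0,0,0,0,-1,0,0,0,0,0,0,-1,0,0,0,0,0,-0.03,-1,0,0,0,0,0,-0.065,-1,0,0,0,0,0,-0.1,-1]'

```text
clock: 18.45
position: [344.0, -287.0, 146.1]
eef_rot: [[1.0, -0.0, -0.001], [-0.0, -1.0, 0.001], [-0.001, -0.001, -1.0]]
force: [-0.3, -0.6, 0.2]
grip_width: 93.8
grasp_force: 0.0
```

```bash
python3 g.py 657,-116,110,6.4 657,-116,80,6.4
```

```text
[ 344.  -287.   146.1] yaw -0.0 w 93.8 gf 0.0 18.45
657,-116,110,6.4 [-0.001  0.001 -0.112] [ 0.313 -0.171  0.036]
657,-116,80,6.4 [-0.001  0.001 -0.112] [ 0.313 -0.171  0.066]
```

>>> servo_tool --series '[0,0,-0.03,0.039,-0.021,-0.005,-1,0,0,-0.06,0.078,-0.043,-0.005,-1,0,0,-0.09,0.117,-0.064,-0.005,-1,0,0,-0.112,0.156,-0.085,-0.005,-1,0,0,-0.112,0.196,-0.107,-0.005,-1,0,0,-0.112,0.235,-0.128,-0.005,-1,0,0,-0.112,0.274,-0.15,0.01,-1,0,0,-0.112,0.313,-0.171,0.04,-1,0,0,-0.112,0.313,-0.171,0.066,-1,0,0,-0.112,0.313,-0.171,0.066,-1]'

```text
clock: 19.45
position: [654.8, -114.4, 72.7]
eef_rot: [[0.993, 0.113, -0.011], [0.114, -0.994, 0.003], [-0.011, -0.004, -1.0]]
force: [-0.8, 1.0, -0.1]
grip_width: 94.0
grasp_force: 0.0
```

```bash
python3 g.py 657,-116,20,6.4
python3 - <<'E'
from m import *
p,d=shot('side','s7'); cv2.imwrite('pics/s7c.png',cv2.resize(p[70:220,230:455,::-1],(750,500)))
rois['vase']=(402,230,458,292)
p,d=shot('top','t7'); objs(p,d,['vase'],60); objs(p,d,['vase'],8)
E
```

```text
[ 654.8 -114.4   72.7] yaw 6.5 w 94.0 gf 0.0 19.45
657,-116,20,6.4 [-0.004  0.011  0.002] [0.0026 0.002  0.0527]
vase 370 mean [ 344.5 -290.8] zmax 95.2 rect [ 345.2 -287.3   56.    55.7  -44.3]
vase 751 mean [ 344.4 -290.1] zmax 94.7 rect [ 345.2 -287.3   56.    55.7  -44.3]
```

View pics/s7c.png

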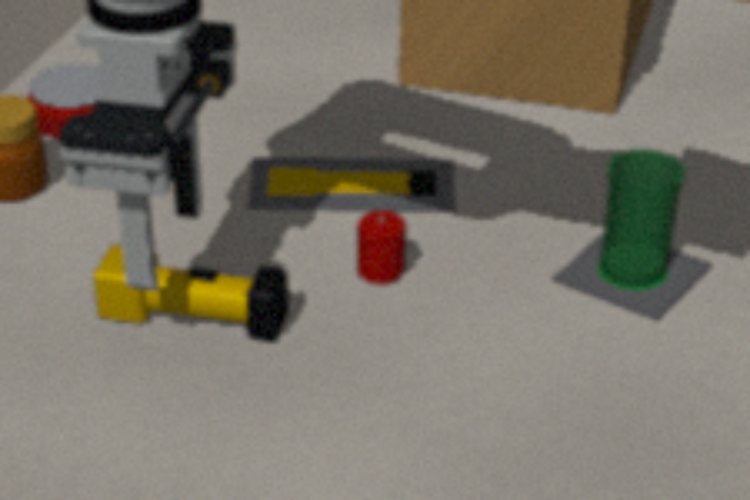

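The vase stands centred on its disc (crop ~640,265; measured 0.5 mm off). The gripper is over the torch barrel, a little close to the head (crop ~145,285), so I'll grip 3 mm tailwards.

>>> servo_tool --series '[0,0,0,0,0.001,0.01,-1,0,0,0,0,0.001,0.035,-1,0,0,0,0,0.001,0.05,-1,0,0,0,0,0.001,0.05,-1,0,0,0,0,0.001,0.05,1,0,0,0,0,0.001,0.05,1,0,0,0,0,0.001,0.05,1,0,0,0,0,0.001,0.05,1,0,0,0,0,0.001,0.05,1,0,0,0,0,0.001,0.05,1]'

```text
clock: 20.55
position: [657.6, -117.3, 29.7]
eef_rot: [[0.994, 0.112, 0.0], [0.112, -0.994, -0.0], [0.0, 0.0, -1.0]]
force: [0.5, 0.0, -0.2]
grip_width: 49.4
grasp_force: 0.0
```

>>> servo_tool --series '[0,0,0,0,0,0,1,0,0,0,0,0,0,1,0,0,0,0,0,0,1,0,0,0,0,0,0,1,0,0,0,0,0,0,1,0,0,0,0,0,0,1,0,0,0,0,0,0,1,0,0,0,0,0,0,1,0,0,0,0,0,0,1,0,0,0,0,0,0,1]'

```text
clock: 21.55
position: [657.5, -117.3, 29.4]
eef_rot: [[0.994, 0.112, -0.0], [0.112, -0.994, -0.0], [-0.0, -0.0, -1.0]]
force: [0.2, 1.1, -0.3]
grip_width: 33.3
grasp_force: 30.0
```

```bash
python3 g.py 604.5,-331,110,18.5
```

```text
[ 657.5 -117.3   29.4] yaw 6.4 w 33.3 gf 30.0 21.55
604.5,-331,110,18.5 [-0.     0.    -0.211] [-0.0765  0.2064 -0.0806]
```

>>> servo_tool --series '[0,0,0,0,0,-0.03,1,0,0,0,0,0,-0.06,1,0,0,-0.05,-0.018,0.045,-0.06,1,0,0,-0.1,-0.036,0.09,-0.06,1,0,0,-0.15,-0.054,0.135,-0.06,1,0,0,-0.211,-0.068,0.175,-0.06,1,0,0,-0.211,-0.073,0.2,-0.06,1,0,0,-0.211,-0.0735,0.206,-0.05,1,0,0,-0.211,-0.0735,0.206,-0.03,1,0,0,-0.211,-0.0735,0.206,-0.03,1]'

```text
clock: 22.55
position: [605.2, -328.2, 54.5]
eef_rot: [[0.948, 0.317, -0.007], [0.317, -0.948, 0.005], [-0.005, -0.007, -1.0]]
force: [-1.1, 0.9, -2.7]
grip_width: 33.4
grasp_force: 30.0
```

>>> servo_tool --series '[0,0,0,0,0,0,1,0,0,0,0,0,0,1,0,0,0,0,0,0,1,0,0,0,0,0,0,1,0,0,0,0,0,0,1,0,0,0,0,0,0,1,0,0,0,0,0,0,1,0,0,0,0,0,0,1,0,0,0,0,0,0,1,0,0,0,0,0,0,1]'

```text
clock: 23.55
position: [607.4, -330.3, 59.4]
eef_rot: [[0.948, 0.317, -0.0], [0.317, -0.948, -0.0], [-0.0, -0.0, -1.0]]
force: [-1.0, 0.6, -2.5]
grip_width: 33.0
grasp_force: 30.0
```

```bash
python3 g.py 607.5,-330,33,18.5
python3 - <<'E'
from m import *
p,d=shot('side','s8'); cv2.imwrite('pics/s8c.png',cv2.resize(p[70:190,270:420,::-1],(750,600)))
E
```

```text
[ 607.4 -330.3   59.4] yaw 18.5 w 33.0 gf 30.0 23.55
607.5,-330,33,18.5 [-0.  0. -0.] [ 0.0002 -0.0003  0.0264]
```

View pics/s8c.png

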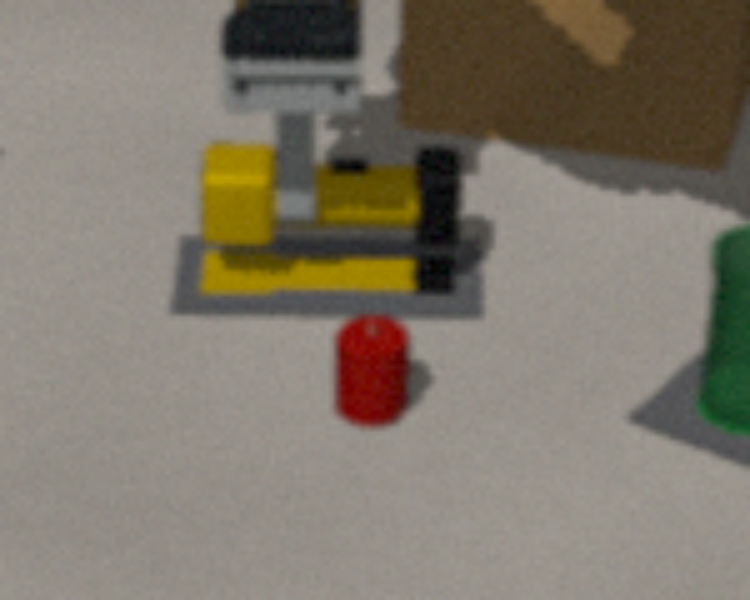

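The torch hangs level above its outline (crop ~330,195), with its head over the outline's head and its tail over the tail. Lower and release.

>>> servo_tool --series '[0,0,0,0,0,0.015,1,0,0,0,0,0,0.022,1,0,0,0,0,0,0.026,1,0,0,0,0,0,0.0265,1,0,0,0,0,0,0.027,1,0,0,0,0,0,0.027,1,0,0,0,0,0,0.027,1,0,0,0,0,0,0.027,-1,0,0,0,0,0,0.027,-1,0,0,0,0,0,0.027,-1]'

```text
clock: 24.6
position: [607.8, -330.6, 32.7]
eef_rot: [[0.948, 0.317, 0.001], [0.317, -0.948, -0.001], [0.001, 0.001, -1.0]]
force: [0.1, -0.9, -0.2]
grip_width: 53.8
grasp_force: 0.0
```

>>> servo_tool --series '[0,0,0,0,0,0,-1,0,0,0,0,0,0,-1,0,0,0,0,0,0,-1,0,0,0,0,0,-0.04,-1,0,0,0,0,0,-0.08,-1,0,0,0,0,0,-0.12,-1,0,0,0,-0.05,0,-0.14,-1,0,0,0,-0.1,0,-0.14,-1,0,0,0,-0.14,0,-0.14,-1,0,0,0,-0.18,0,-0.14,-1]'

```text
clock: 25.6
position: [435.0, -387.9, 173.1]
eef_rot: [[0.948, 0.317, 0.001], [0.317, -0.948, -0.001], [0.0, 0.001, -1.0]]
force: [-0.1, -0.7, 0.5]
grip_width: 93.6
grasp_force: 0.0
```

>>> servo_tool --series '[0,0,0,-0.03,-0.04,0,-1,0,0,0,-0.06,-0.08,0,-1,0,0,0,-0.08,-0.12,0,-1,0,0,0,-0.08,-0.16,0,-1,0,0,0,-0.08,-0.2,0,-1,0,0,0,-0.08,-0.2,0,-1,0,0,0,-0.08,-0.2,0,-1,0,0,0,-0.08,-0.2,0,-1,0,0,0,-0.08,-0.2,0,-1,0,0,0,-0.08,-0.2,0,-1]'

```text
clock: 26.6
position: [297.7, -223.8, 172.3]
eef_rot: [[0.949, 0.317, -0.001], [0.317, -0.949, 0.0], [-0.0, -0.001, -1.0]]
force: [-0.2, 0.2, 0.4]
grip_width: 93.9
grasp_force: 0.0
```

```bash
python3 g.py
python3 - <<'E'
from m import *
p,d=shot('top','t9')
rois.update(torch=rois['torch_pad'],brush=rois['brush_pad'],opener=rois['opener_pad'],vase=(402,230,458,292))
objs(p,d,['torch','brush','vase','candle','spool'],12); objs(p,d,['opener'],9)
E
```

```text
[ 297.7 -223.8  172.3] yaw 18.5 w 93.9 gf 0.0 26.6
torch 1058 mean [ 590.9 -330.7] zmax 48.9 rect [ 590.5 -334.6  140.7   44.    17.8]
brush 970 mean [589.2 327. ] zmax 39.4 rect [584.1 309.8 145.2 119.9   4.2]
vase 714 mean [ 344.3 -289.7] zmax 94.4 rect [ 344.9 -286.9   56.2   55.9   73.7]
candle 250 mean [ 525.7 -219.9] zmax 47.4 rect [ 526.4 -222.    36.4   35.7  -89.4]
spool 245 mean [524.5 226.5] zmax 44.6 rect [525.4 227.7  38.4  37.4  15.1]
opener 408 mean [446.  106.4] zmax 17.8 rect [438.1 104.1 119.3  37.4   6.2]
```

View pics/t9.png

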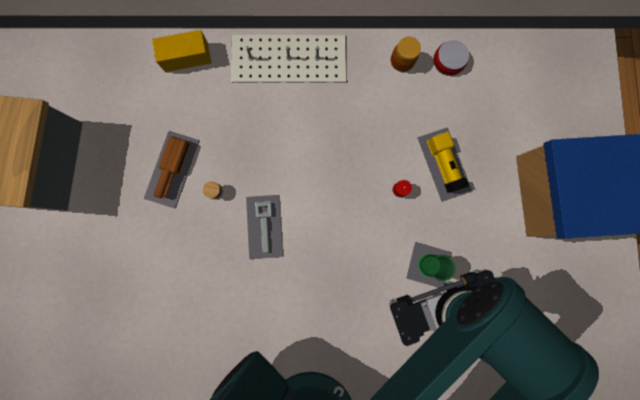

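The brush (172,165), opener (265,225), torch (447,163) and vase (437,266) are all on their pads, heads matching. The candle (402,188) and spool (212,190) haven't moved.

```bash
python3 -c "
from bench import finish_job;print(finish_job())"
```

```text
the job is handed in; nothing more can be done
None
```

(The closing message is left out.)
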